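# Lock the tilting jig level and screw a hose elbow into the coolant manifold

## Task

Swing the blue jig's cradle up by its ball lever until the manifold's port faces straight up, and lock it there by pressing the red index pin fully home. Then set the hose elbow in the port and screw it clockwise until it tightens, stopping with its outlet pointing along the red mark on the manifold; let go and leave the other things on the desk where they are.

Things in the scene. Friction and masses are not known exactly. Their poses are not given: they have to be found in the camera images.
- jig: Blue tilting jig, fixed to the desk, turned at most 0.15 rad; origin on the desk under the port. x away from the robot, y to the left along the trunnion axis (80 mm up), z up. Base 110x250 mm (y -110 to +140), two cheeks at y = -72 and +72 mm, 100 mm high, post and housing for the index pin at y = 80 to 130 mm, 146 mm high.
- cradle (a joint): Swing angle of the jig's cradle about the trunnion axis (rad): 0 = level, port facing straight up, lever upright; positive = tipped towards the robot. Range -0.4 to 0.9, starts at 0.3 to 0.65; no stop at level; stays where it is left (friction: about 2.5 N at the ball).
- lever_ball (a point): Centre of the black ball, 26 mm across, on the 10 mm rod of the cradle's lever; outside the jig's right cheek, 140 mm from the port centre towards the jig's -y. It goes round an arc of 80 mm radius about the trunnion axis and is 160 mm above the desk when level.
- trunnion_axis (a point): Fixed point on the trunnion axis at the lever, 80 mm above the desk: the centre of the ball's arc. Axes: the jig's.
- index_pin (a joint): How far the index pin is pressed down (m): 0 = up, as at the start, 0.015 = fully home. Slides straight down and stays where left; about 3 N moves it. The 10 mm round-nosed pin enters a 13 mm notch in the cradle's steel rim only within about 0.1 rad of level (it then centres the cradle, at up to 15 N); otherwise the rim stops it after about 2 mm.
- pin_knob (a point): Centre of the top face of the index pin's red knob (30 mm across, 11 mm thick), 95 mm from the port centre towards the jig's +y; 172.5 mm above the desk when up, 157.5 mm when home. Press it straight down.
- port_seat (a point): Centre of the brass collar's top face (seat), 72 mm across, on the clamped manifold, with a springy black seal ring 1.5 mm proud; 35 mm above the trunnion axis. Axes: the cradle's (the jig's when level); z is the port axis. Bore 36 mm wide, 18 mm deep, its lip cut by two opposite notches, 15 mm wide, out to 27 mm radius, for the elbow's lugs.
- port_notch (a point): Notch that the lug on the elbow's +y side must enter, at seat height, 22 mm from the port axis. The outlet then points 75 degrees anticlockwise (seen from above) of the red mark. Half a turn round, the lugs go in too but the outlet cannot reach the mark. More than about 5 degrees or 1.5 mm off, the lugs catch on the lip.
- red_mark (a point): Red mark on the manifold's top, 43 mm from the port axis towards the cradle's -x: where the outlet must point. From the notches the elbow turns clockwise: free for about 50 degrees, then resistance rises as the ramped lips draw the flange down on the seal; at 75 degrees (0.2 to 0.5 N m) the outlet is over the mark; very stiff past about 90, solid stop at 110.
- elbow_head (a point): Centre of the square brass wrench head (24x24 mm, flats square to the elbow's axes, 37 mm high) of the loose steel hose elbow: 90 mm high, 0.2 to 0.35 kg, standing upright. This point is on the spigot axis (z, up), 72 mm above the foot and 56 to 57.5 mm above the seat once seated.
- elbow_foot (a point): Centre of the elbow's underside. Above it: spigot 32 mm across and 16 mm long, two lugs on its +y and -y sides (48 mm across both, 10 mm wide, 1.5 to 7 mm up), then the flange, 62 mm across and 8 mm thick, whose underside comes to lie on the seal.
- elbow_outlet (a point): Centre of the open end of the elbow's barbed outlet pipe (21 mm thick), which points along the elbow's +x: 70 mm from the spigot axis, 40 mm above the foot, 32 mm below the head's centre. Axes: the elbow's.
- ipa_bottle: Bystander: white dropper bottle, 45x43x135 mm, origin under its foot
- solder_spool: Bystander: green reel of solder, 63 mm across, 40 mm high, origin under its foot
- power_brick: Bystander: black power brick, 115x58x34 mm, long along its x, origin under its centre
- usb_hub: Bystander: light grey USB hub, 85x31x14 mm, long along its x, origin under its centre
- long_nose: Bystander: red-handled pliers, 161x53x13 mm, long along its x, origin under its centre

How it is judged:
By the outcome, as a careful person would: the job done as asked, in the order asked, and still so for the second after the job is handed in, with the robot touching nothing.
It also fails if it takes over 72 s, if anything falls off the work surface, if the arm or the gripper's body presses on something with over 40 N, if the wrist force passes 120 N, or if a joint passes its speed limit or range.

## Robot

A 7-joint arm with a two-finger parallel gripper is mounted at the origin on a cart in front of the work surface, level with it; the furniture and walls round the work are solid. World frame = base frame: x ahead of the robot, y to its left, z up, the work surface at z = 0. Lengths are in m, angles in rad, forces in N, time in s.
With the tool pointing down it reaches from about 0.425 to 0.925 m from the base axis. Payload 6.8 kg.
Tool frame: the origin (TCP) lies midway between the tips of the shut fingers; the grasp point (between the pads) lies 19 mm behind it; z points along the fingers, y is the line along which they close (so a half turn about z gives the same grasp; the last joint's range is limited). The gripper opens to 85 mm and grips with 20 to 120 N. Pads are 22 mm wide; open, the fingers measure 114 mm over their backs; the gripper's body (76 mm by 85 mm) begins 54 mm behind the grasp point. The pads swing forward as they close: fully open they stand 13 mm farther back than shut.
Start: joints at [-1.302, 0.477, 0.022, 1.555, -0.011, 1.109, -0.083], TCP at [0.248, 0.628, 0.196] pointing down, gripper open.
Joint ranges: [-2.96, 2.96], [-0.34, 2.1], [-1.41, 1.46], [0.24, 2.44], [-1.37, 4.51], [0.17, 1.92], [-2.96, 2.96]. Speed limits (rad/s): [2.39, 2.39, 3.14, 3.14, 3.14, 3.14, 3.14].

## Interface

Orientations are given as a unit quaternion [x, y, z, w].
In Python, from rig import r, eyes, nets gives the robot as it stands.
- The arm moves only by the shell command python3 -m crank 'ROWS'. ROWS is JSON, a list of rows, each an object of numbers: "rx", "ry", "rz": the turn, a rotation vector about the world's x, y, z in units of 8 degrees (1.0 is 8 degrees); "x", "y", "z": the shift along the world's x, y, z in units of 25 mm (1.0 is 25 mm); "claw": the opening, from 0 (shut) to 1 (fully open). A call has 1 to 8 rows; each row is the pose to reach, as a shift and turn from the pose commanded when the call began; what a row does not reach only later rows make up. A row lasts 1/10 s, in which the tool goes at most 50 mm and 8.59 degrees, less where a joint would pass 70% of its speed; a pose out of reach is approached as far as the arm can. A call with a gripper value outside its range is refused whole. The fingers move at their own pace and stop on an object; the grip force is fixed at half the most. Time passes only in rows, so rows that repeat a pose let the fingers close. It gives the time, the measured TCP pose, the force, the opening and the grip force at its end, in the units of the state.
- r.read_state(): the state, without advancing time (a new reading comes with each control period).
- eyes.get_image(name): name is "scene" or "top"; returns the picture (384x512x3 uint8, red, green, blue); there is no depth.
- eyes.camera_model(name): a dict with "intrinsics" (3x3 intrinsics, pixels), "R" (3x3) and "t" (3): a world point X has camera coordinates R X + t. Camera axes: x right, y down, z forward; pixel columns grow to the right and rows downward; lengths in m; the calibration is good to about 2 mm. A picture is of the moment at which its call begins. camera_model takes no time and is no camera call.
- r.close_job(): hands the job in; it is judged then, once.
Trained networks look in the newest picture that a camera, given by its name, has taken for a name from the list of things; names that differ only in an ending like _2 or _b are one class to them, and where a whole thing is asked for, a point or a joint stands for the part that bears it (a point fixed in the world has none). Each returns a list of dicts, best first, with "confidence" (0 to 1); they miss things now and then, are a little off and sometimes report something else, mostly with a low value. They report only what shows in the picture. A call takes as long as a camera call.
- nets.regions_of(target, camera): "pixels" (384x512 bool, what is visible of it).
- nets.place_of(target, camera): "xyz" ([x, y, z] in m, in world coordinates, good to about 4 mm: a listed point, or the origin of a listed thing).
The state is a dict: "t": time; "joints": joint angles; "dq": joint speeds; "joint_torque": joint torques, N m; "tool_pos": TCP position; "tcp_rot": TCP orientation; "wrist_force": force on the tool from outside, world axes, zero at the start; "wrist_torque": the same for the moment, N m; "finger_gap": finger opening in m; "grip_force": force on a finger pad.
Only numpy, scipy, OpenCV 4.12 (cv2) and the standard library are available. Lean on these libraries where they do the work, as an engineer would, in place of code of your own. Each camera call takes 0.05 s, during which the arm holds its last target. There are 200 camera calls.

## Working session

There is one attempt and no reset: what is moved stays moved. The work goes in short steps, Python scripts to look and compute and a shell command to move; the robot and the scene stay as the last step left them, time stands still between calls to the robot, and variables do not carry over. Pictures are saved under pics/ and viewed, at most 10 in all, crops included, and the job is handed in when it is done.

```bash
mkdir -p pics; ls; cat > h.py <<'E'
from rig import r, eyes, nets
import numpy as np, cv2
from scipy.spatial.transform import Rotation as R
def snap(n,f,crop=None,s=1):
    im=eyes.get_image(n)[:,:,::-1]
    if crop: a,b,c,d=crop; im=im[b:d,a:c]
    cv2.imwrite('pics/'+f,cv2.resize(im,None,fx=s,fy=s,interpolation=cv2.INTER_CUBIC)); 
def proj(n,X):
    m=eyes.camera_model(n);c=np.array(m['R'])@np.array(X)+np.array(m['t']);u=np.array(m['intrinsics'])@c;return u[:2]/u[2]
def places(cam,names):
    o={}
    for k in names:
        l=nets.place_of(k,cam)
        for d in l[:2]: print(cam,k,np.round(d['xyz'],4),round(d['confidence'],2))
        o[k]=l
    return o
E
python3 - <<'E'
from h import *
snap('scene','s0.png',s=1.5);snap('top','t0.png',s=1.5)
for c in('scene','top'):
    m=eyes.camera_model(c);print(c,-np.array(m['R']).T@np.array(m['t']))
    places(c,['jig','lever_ball','trunnion_axis','pin_knob','port_seat','port_notch','red_mark','elbow_head','elbow_foot','elbow_outlet','ipa_bottle','solder_spool','power_brick','usb_hub','long_nose'])
s=r.read_state();print({k:np.round(s[k],3) for k in s})
E
```

```text
pics
scene [-0.29541324 -0.62885138  0.81727556]
scene jig [6.26e-01 7.32e-02 4.00e-04] 0.93
scene lever_ball [ 0.5675 -0.0623  0.1435] 0.88
scene lever_ball [0.4943 0.1365 0.0383] 0.23
scene trunnion_axis [ 0.6062 -0.071   0.077 ] 0.75
scene trunnion_axis [ 0.6242  0.0716 -0.0027] 0.25
scene pin_knob [0.6398 0.1624 0.1715] 0.45
scene port_seat [0.6059 0.0702 0.1103] 0.61
scene port_notch [0.6208 0.0633 0.1237] 0.82
scene red_mark [0.5819 0.0775 0.0708] 0.79
scene elbow_head [0.4508 0.1927 0.0698] 0.74
scene elbow_head [ 0.4303 -0.199   0.005 ] 0.66
scene elbow_foot [ 0.4502  0.1903 -0.0005] 0.83
scene elbow_outlet [0.492  0.1353 0.0396] 0.93
scene elbow_outlet [ 4.309e-01 -2.023e-01 -1.000e-04] 0.66
scene ipa_bottle [ 4.307e-01 -2.005e-01  1.000e-04] 0.8
scene ipa_bottle [ 0.4503  0.1888 -0.0005] 0.22
scene solder_spool [ 0.4356  0.023  -0.0008] 0.85
scene power_brick [0.5146 0.289  0.0029] 0.96
scene usb_hub [ 0.4408 -0.0787 -0.0024] 0.62
scene long_nose [0.7059 0.2877 0.0025] 0.66
top [0.40063307 0.00917013 1.38398243]
top jig [ 0.5645 -0.0625  0.1456] 0.65
top jig [0.623  0.066  
[... 445 characters left out ...]
31 -0.0037] 0.74
top solder_spool [ 0.4348  0.0246 -0.0012] 0.71
top power_brick [ 0.5144  0.2839 -0.0026] 0.8
top usb_hub [ 0.4403 -0.0786  0.0013] 0.58
{'t': np.float64(1.6), 'joints': array([-1.302,  0.477,  0.022,  1.555, -0.011,  1.109, -0.083]), 'dq': array([-0.002, -0.001, -0.002,  0.   ,  0.   ,  0.   , -0.001]), 'joint_torque': array([ 0.0000e+00, -5.9632e+01,  1.6070e+00, -2.8154e+01,  1.2000e-02,
        2.0000e-03,  0.0000e+00]), 'tool_pos': array([0.248, 0.628, 0.196]), 'tcp_rot': array([ 0.187,  0.982, -0.   , -0.   ]), 'wrist_force': array([-0.418, -0.397, -0.02 ]), 'wrist_torque': array([-0.043,  0.008, -0.023]), 'grip_force': np.float64(0.0), 'finger_gap': np.float64(0.085)}
```

View pics/s0.png

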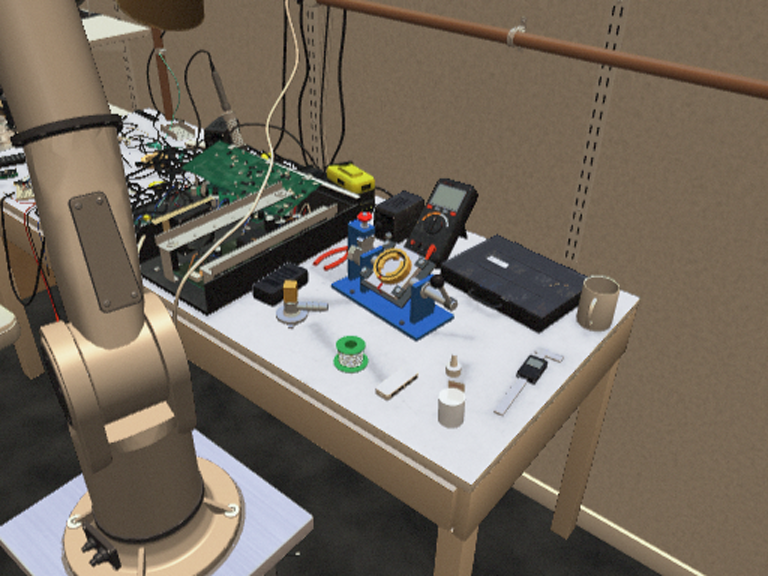

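View pics/t0.png

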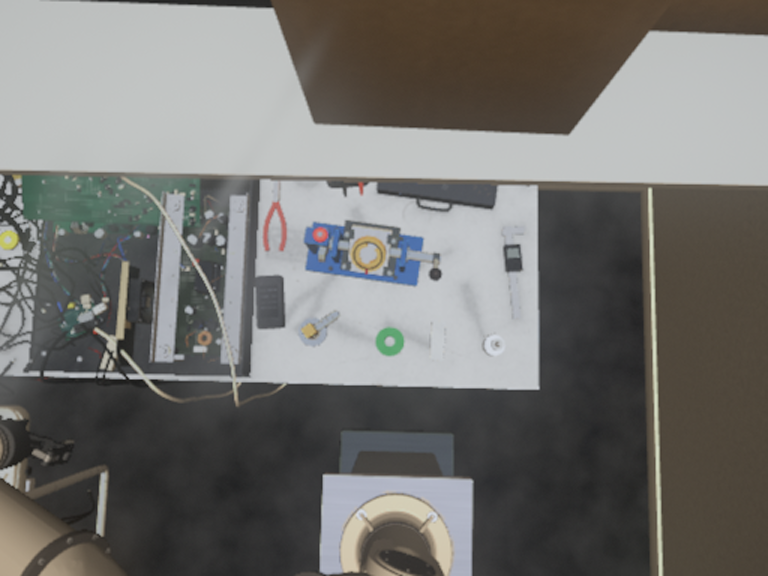

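The jig is at about (0.625, 0.07), tipped towards the robot, with its ball on the right. The elbow stands at (0.451, 0.191) with its outlet pointing right and forward. Next I move above the ball.

```bash
python3 -m crank '[{"x":4,"y":-8,"z":2,"rz":1.8,"claw":0.6},{"x":12.7,"y":-27.6,"z":2.2,"rz":1.8,"claw":0.6},{"x":12.7,"y":-27.6,"z":2.2,"rz":1.8,"claw":0.6},{"x":12.7,"y":-27.6,"z":2.2,"rz":1.8,"claw":0.6},{"x":12.7,"y":-27.6,"z":2.2,"rz":1.8,"claw":0.6},{"x":12.7,"y":-27.6,"z":2.2,"rz":1.8,"claw":0.6},{"x":12.7,"y":-27.6,"z":2.2,"rz":1.8,"claw":0.6},{"x":12.7,"y":-27.6,"z":2.2,"rz":1.8,"claw":0.6}]'
python3 - <<'E'
from h import *
s=r.read_state();print(s['t'],s['tool_pos'],s['joints'],s['tcp_rot'])
# joint fit of the jig from several looks, using both cameras
from scipy.optimize import least_squares
P=[]
for c in('scene','top'):
  for i in range(2):
    eyes.get_image(c)
    for k in['jig','lever_ball','trunnion_axis','pin_knob','port_notch','port_seat','red_mark']:
        for d in nets.place_of(k,c)[:1]:
            if d['confidence']>.3 and i==0 or i==1 and k in('pin_knob','lever_ball') and d['confidence']>.3: P.append((k,d['xyz']))
def model(p,k):
    x,y,w,a=p;cr=R.from_euler('y',-a)
    # cradle tip towards robot: lever ball goes to -x
    T=np.array([0,0,.08])
    loc={'jig':[0,0,0],'trunnion_axis':[0,-.14,.08],'pin_knob':[0,.095,.1725]}
    cl={'lever_ball':[0,-.14,.08],'port_seat':[0,0,.035],'red_mark':[-.043,0,.035]}
    if k in cl: v=T+cr.apply(cl[k])
    elif k in loc: v=np.array(loc[k])
    else: return None
    return R.from_euler('z',w).apply(v)+[x,y,0]
def f(p): return np.concatenate([(model(p,k)-X)/.004 for k,X in P if model(p,k) is not None])
q=least_squares(f,[.625,.07,-.1,.5],loss='soft_l1');print(q.x)
for k,X in P:
    m=model(q.x,k); print(k,np.round(X,4),None if m is None else np.round(m-X,4))
print('ball',model(q.x,'lever_ball'),'tr',model(q.x,'trunnion_axis'),'knob',model(q.x,'pin_knob'))
E
```

```text
1.6 [0.2483405  0.62764077 0.1962895 ] [-1.30211439  0.47699466  0.02239148  1.5554516  -0.01149347  1.10930632
 -0.08307779] [ 1.87273150e-01  9.82307878e-01 -1.50083859e-05 -7.33090456e-06]
[ 0.62735269  0.06940234 -0.11946013  0.62990997]
jig [6.245e-01 7.200e-02 6.000e-04] [ 0.0029 -0.0026 -0.0006]
trunnion_axis [ 0.6082 -0.0719  0.0791] [0.0025 0.0023 0.0009]
pin_knob [0.6365 0.1664 0.1726] [ 0.0022 -0.0027 -0.0001]
port_notch [0.6197 0.0638 0.1207] None
port_seat [0.6087 0.0685 0.1075] [-0.0018  0.0034  0.0008]
red_mark [0.5823 0.0784 0.0688] [-0.0099 -0.0024  0.0142]
lever_ball [ 0.5704 -0.062   0.1447] [-0.0065 -0.002  -0.0001]
pin_knob [0.6393 0.1656 0.1695] [-0.0006 -0.0019  0.003 ]
jig [0.6232 0.0625 0.0007] [ 0.0042  0.0069 -0.0007]
lever_ball [ 0.5632 -0.0635  0.1489] [ 0.0007 -0.0005 -0.0043]
trunnion_axis [ 0.61   -0.0687  0.0802] [ 0.0007 -0.0009 -0.0002]
pin_knob [0.6419 0.1647 0.1778] [-0.0032 -0.001  -0.0053]
port_notch [0.6205 0.0647 0.1245] None
port_seat [0.6063 0.073  0.1119] [ 0.0006 -0.0011 -0.0036]
red_mark [0.5819 0.0735 0.0729] [-0.0095  0.0025  0.0101]
lever_ball [ 0.5634 -0.0632  0.146 ] [ 0.0005 -0.0008 -0.0014]
pin_knob [0.4972 0.1365 0.0404] [0.1415 0.0272 0.1321]
ball [ 0.56387813 -0.06398362  0.14464644] tr [ 0.61066803 -0.06959989  0.08      ] knob [0.63867443 0.16372529 0.1725    ]validation failed for argument at $[0]...
```

```bash
python3 -m crank '[{"x":0.5,"y":-1,"z":1,"rx":0,"ry":0,"rz":0.8,"claw":0.6},{"x":1,"y":-3,"z":2,"rx":0,"ry":0,"rz":1.8,"claw":0.6}]'
```

```text
t: 3.4
tool_pos: [0.2708, 0.5602, 0.2429]
tcp_rot: [0.059, 0.998, -0.0, -0.0]
wrist_force: [1.4, 1.1, 0.2]
finger_gap: 0.0589
grip_force: 0.0
```

```bash
python3 -m crank '[{"x":2,"y":-5,"z":0,"claw":0.6}]'; python3 -m crank '[{"x":2,"y":-5,"z":0,"rx":0,"ry":0,"rz":0,"claw":0.6},{"x":4,"y":-10,"z":0,"rx":0,"ry":0,"rz":0,"claw":0.6}]'
```

```text
t: 3.6
tool_pos: [0.3095, 0.4651, 0.2441]
tcp_rot: [0.062, 0.998, 0.001, 0.0]
wrist_force: [0.6, -0.1, -0.4]
finger_gap: 0.0513
grip_force: 0.0validation failed for argument at $[0]...
```

```bash
python3 -m crank '[{"x":9,"y":-19,"z":0,"rx":0,"ry":0,"rz":0,"claw":0.6},{"x":9,"y":-19,"z":0,"rx":0,"ry":0,"rz":0,"claw":0.6},{"x":9,"y":-19,"z":0,"rx":0,"ry":0,"rz":0,"claw":0.6},{"x":9,"y":-19,"z":0,"rx":0,"ry":0,"rz":0,"claw":0.6},{"x":9,"y":-19,"z":0,"rx":0,"ry":0,"rz":0,"claw":0.6},{"x":9,"y":-19,"z":0,"rx":0,"ry":0,"rz":0,"claw":0.6},{"x":9,"y":-19,"z":0,"rx":0,"ry":0,"rz":0,"claw":0.6},{"x":9,"y":-19,"z":0,"rx":0,"ry":0,"rz":0,"claw":0.6}]'
```

```text
t: 4.4
tool_pos: [0.4808, 0.1028, 0.2436]
tcp_rot: [0.063, 0.998, 0.0, 0.0]
wrist_force: [0.4, 1.3, -0.6]
finger_gap: 0.0512
grip_force: 0.0
```

```bash
python3 -m crank '[{"x":3.2,"y":-6.5,"z":0,"rx":0,"ry":0,"rz":0,"claw":0.6},{"x":3.2,"y":-6.5,"z":0,"rx":0,"ry":0,"rz":0,"claw":0.6},{"x":3.2,"y":-6.5,"z":0,"rx":0,"ry":0,"rz":0,"claw":0.6},{"x":3.2,"y":-6.5,"z":0,"rx":0,"ry":0,"rz":0,"claw":0.6},{"x":3.2,"y":-6.5,"z":0,"rx":0,"ry":0,"rz":0,"claw":0.6},{"x":3.2,"y":-6.5,"z":0,"rx":0,"ry":0,"rz":0,"claw":0.6}]'
python3 - <<'E'
from h import *
s=r.read_state();print(s['t'],np.round(s['tool_pos'],4),np.round(s['joints'],3),s['tcp_rot'])
y=R.from_quat(s['tcp_rot']).as_matrix()[:,1];print(np.degrees(np.arctan2(y[1],y[0])))
E
```

```text
t: 5.0
tool_pos: [0.56, -0.0581, 0.243]
tcp_rot: [0.063, 0.998, 0.0, -0.0]
wrist_force: [0.3, 0.8, -0.0]
finger_gap: 0.0513
grip_force: 0.0
5.0 [ 0.56   -0.0581  0.243 ] [-0.354  0.259  0.423  1.795 -0.118  1.113  1.553] [ 6.34130892e-02  9.97987340e-01  7.44503102e-05 -2.08966333e-04]
82.7285146425628
```

```bash
python3 -m crank '[{"x":0.15,"y":-0.2,"z":-2,"rx":0,"ry":0,"rz":0,"claw":0.6},{"x":0.15,"y":-0.2,"z":-4,"rx":0,"ry":0,"rz":0,"claw":0.6},{"x":0.15,"y":-0.2,"z":-4.7,"rx":0,"ry":0,"rz":0,"claw":0.6},{"x":0.15,"y":-0.2,"z":-4.7,"rx":0,"ry":0,"rz":0,"claw":0.6},{"x":0.15,"y":-0.2,"z":-4.7,"rx":0,"ry":0,"rz":0,"claw":0.1},{"x":0.15,"y":-0.2,"z":-4.7,"rx":0,"ry":0,"rz":0,"claw":0.1},{"x":0.15,"y":-0.2,"z":-4.7,"rx":0,"ry":0,"rz":0,"claw":0.1},{"x":0.15,"y":-0.2,"z":-4.7,"rx":0,"ry":0,"rz":0,"claw":0.1}]'
```

```text
t: 5.8
tool_pos: [0.5647, -0.0627, 0.1268]
tcp_rot: [0.063, 0.998, 0.0, 0.001]
wrist_force: [-0.6, -0.5, 0.2]
finger_gap: 0.0088
grip_force: 0.0
```

```bash
python3 - <<'E'
from h import *
s=r.read_state();print(s['finger_gap'],s['grip_force'])
im=eyes.get_image('scene')[:,:,::-1]
cv2.imwrite('pics/s1.png',cv2.resize(im[130:240,200:330],None,fx=5,fy=5,interpolation=cv2.INTER_CUBIC)); 
p=s['tool_pos'];print('tcp px',proj('scene',p),'ball',proj('scene',[.564,-.064,.1446]))
places('scene',['lever_ball'])
E
```

```text
0.008801673562721813 0.0
tcp px [289.11638633 193.58308942] ball [289.77800236 188.30357722]
scene lever_ball [ 0.5691 -0.0623  0.1434] 0.85
```

View pics/s1.png

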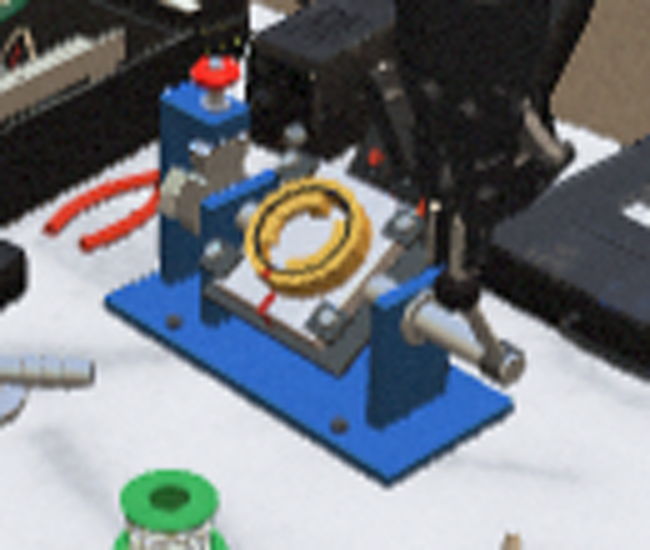

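```bash
python3 - <<'E'
from h import *
p=r.read_state()['tool_pos'];o=[]
for c in('scene','top'):
    im=eyes.get_image(c)[:,:,::-1];u=proj(c,p);b=proj(c,[.566,-.063,.146]);print(c,u,b)
    x,y=int(u[0])-25,int(u[1])-40
    v=cv2.resize(im[y:y+60,x:x+40],None,fx=9,fy=9,interpolation=cv2.INTER_NEAREST)
    for q,col in((u,(0,255,0)),(b,(255,0,255))): cv2.drawMarker(v,(int((q[0]-x+.5)*9),int((q[1]-y+.5)*9)),col,0,20,1)
    o.append(v)
cv2.imwrite('pics/m1.png',np.hstack(o))
E
```

```text
scene [289.04943482 193.81871579] [289.94325947 187.41033378]
top [288.98590627 183.4437558 ] [289.46376502 182.02698259]
```

View pics/m1.png

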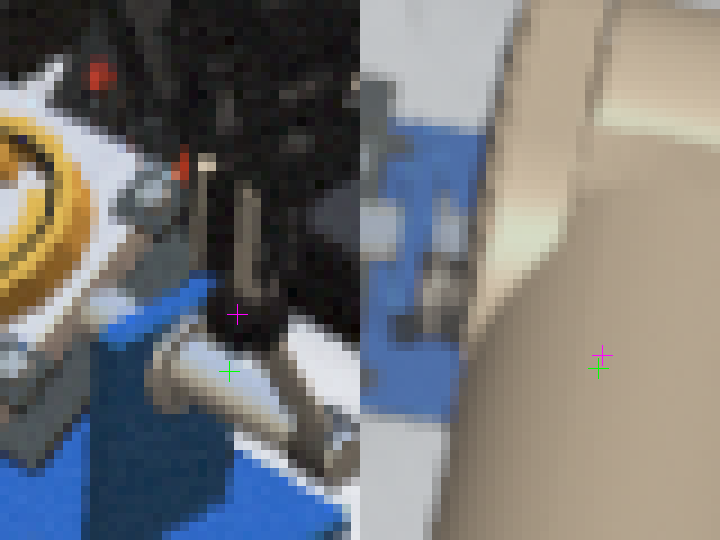

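```bash
python3 -m crank '[{"x":-0.5,"y":-1.5,"z":2,"rx":0,"ry":0,"rz":0,"claw":0.1},{"x":-1,"y":-1.5,"z":2,"rx":0,"ry":0,"rz":0,"claw":0.1},{"x":-1,"y":-1.5,"z":2,"rx":0,"ry":0,"rz":0,"claw":0.1}]'; python3 - <<'E'
from h import *
s=r.read_state();p=s['tool_pos'];print(p,R.from_quat(s['tcp_rot']).as_matrix().round(3))
c='scene';im=eyes.get_image(c)[:,:,::-1];u=proj(c,p);g=proj(c,p+[0,0,.019]);print(u,g)
x,y=int(u[0])-40,int(u[1])-50
v=cv2.resize(im[y:y+75,x:x+80],None,fx=8,fy=8,interpolation=cv2.INTER_CUBIC)
v=np.clip(v.astype(float)*1.6+20,0,255).astype(np.uint8)
for q,col in((u,(0,255,0)),(g,(255,0,255))): cv2.drawMarker(v,(int((q[0]-x+.5)*8),int((q[1]-y+.5)*8)),col,0,16,1)
cv2.imwrite('pics/m2.png',v)
E
```

```text
t: 6.3
tool_pos: [0.5385, -0.1028, 0.1776]
tcp_rot: [0.065, 0.998, -0.0, 0.001]
wrist_force: [0.8, -0.3, 0.1]
finger_gap: 0.0086
grip_force: 0.0
[ 0.53854491 -0.10282301  0.17758316] [[-0.992  0.129  0.003]
 [ 0.129  0.992 -0.   ]
 [-0.003  0.    -1.   ]]
[297.21531478 187.14311849] [297.74602268 180.79186973]
```

View pics/m2.png

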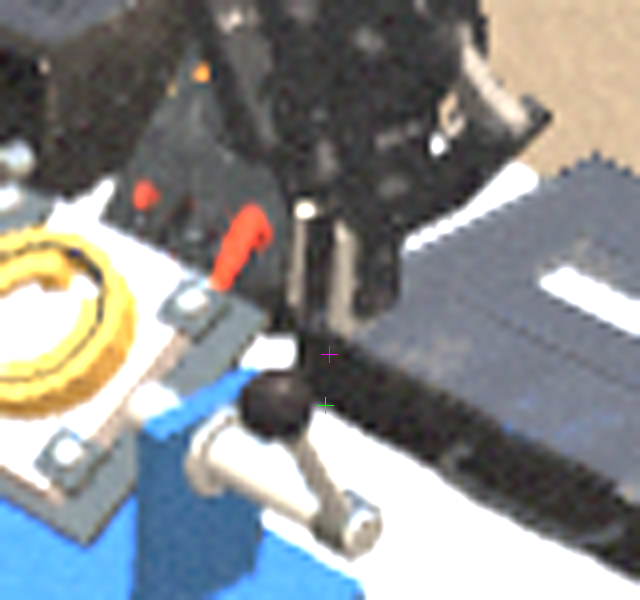

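```bash
python3 - <<'E'
from h import *
p=r.read_state()['tool_pos'];u=proj('scene',p)
for d in np.eye(3)*.03: print(d,proj('scene',p+d)-u)
E
python3 -m crank '[{"x":0,"y":-1.5,"z":-1.5,"rx":0,"ry":0,"rz":0,"claw":0},{"x":0,"y":-1.5,"z":-3.5,"rx":0,"ry":0,"rz":0,"claw":0},{"x":0,"y":-1.5,"z":-5.2,"rx":0,"ry":0,"rz":0,"claw":0},{"x":0,"y":-1.5,"z":-5.6,"rx":0,"ry":0,"rz":0,"claw":0},{"x":0,"y":-1.5,"z":-5.8,"rx":0,"ry":0,"rz":0,"claw":0},{"x":0,"y":-1.5,"z":-5.8,"rx":0,"ry":0,"rz":0,"claw":0}]'
```

```text
[0.03 0.   0.  ] [ 6.68430527 -4.83972697]
[0.   0.03 0.  ] [-9.61899481 -4.2133029 ]
[0.   0.   0.03] [  0.83309871 -10.06352792]
t: 6.95
tool_pos: [0.5399, -0.1374, 0.0312]
tcp_rot: [0.062, 0.998, 0.0, 0.0]
wrist_force: [-0.7, 0.1, 1.1]
finger_gap: 0.0002
grip_force: 0.0
```

```bash
python3 -m crank '[{"x":0,"y":0,"z":-0.6,"rx":0,"ry":0,"rz":0,"claw":0},{"x":0,"y":0,"z":-1,"rx":0,"ry":0,"rz":0,"claw":0},{"x":0,"y":0,"z":-1.1,"rx":0,"ry":0,"rz":0,"claw":0}]'; for i in 1 2; do :; done; python3 -m crank '[{"x":0,"y":0,"z":-0.2,"rx":0,"ry":0,"rz":0,"claw":0},{"x":0,"y":0,"z":-0.3,"rx":0,"ry":0,"rz":0,"claw":0}]'; python3 -c "
from h import *
snap('scene','m3.png',(250,150,350,250),6); print(proj('scene',r.read_state()['tool_pos'])-[250,150])"
```

```text
t: 7.25
tool_pos: [0.5386, -0.1374, 0.0025]
tcp_rot: [0.063, 0.998, 0.0, -0.0]
wrist_force: [0.7, 0.1, 0.5]
finger_gap: 0.0002
grip_force: 0.0
t: 7.45
tool_pos: [0.5389, -0.1378, -0.0045]
tcp_rot: [0.063, 0.998, 0.0, 0.0]
wrist_force: [0.4, 0.5, -0.5]
finger_gap: -0.0001
grip_force: 0.0
[53.18080695 98.23373089]
```

View pics/m3.png

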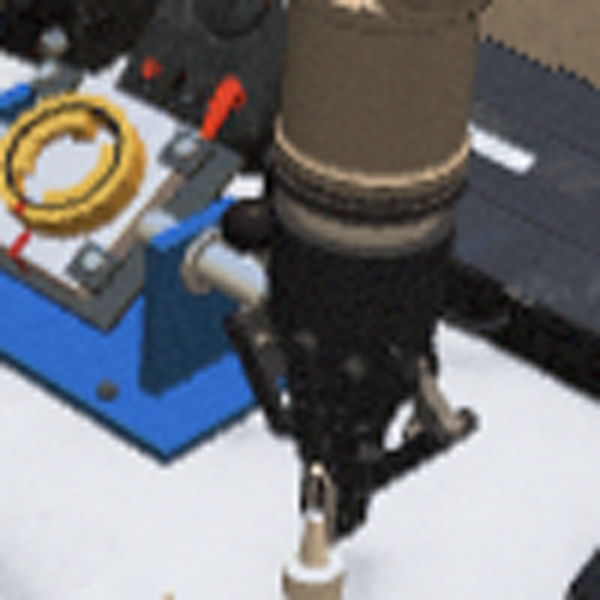

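```bash
python3 -m crank '[{"x":0,"y":0,"z":-0.4,"rx":0,"ry":0,"rz":0,"claw":0},{"x":0,"y":0,"z":-0.6,"rx":0,"ry":0,"rz":0,"claw":0}]';python3 -m crank '[{"x":0,"y":0,"z":-0.15,"rx":0,"ry":0,"rz":0,"claw":0}]';python3 -m crank '[{"x":0,"y":0,"z":-0.15,"rx":0,"ry":0,"rz":0,"claw":0}]'
```

```text
t: 7.7
tool_pos: [0.5387, -0.1377, -0.0201]
tcp_rot: [0.063, 0.998, 0.0, -0.0]
wrist_force: [0.6, 0.1, 0.5]
finger_gap: -0.0002
grip_force: 0.0
t: 7.8
tool_pos: [0.5386, -0.1378, -0.0238]
tcp_rot: [0.063, 0.998, 0.0, -0.0]
wrist_force: [-0.2, -0.0, 0.9]
finger_gap: -0.0003
grip_force: 0.0
t: 7.9
tool_pos: [0.5388, -0.1378, -0.0273]
tcp_rot: [0.063, 0.998, 0.0, -0.0]
wrist_force: [-0.5, 0.4, 1.0]
finger_gap: -0.0003
grip_force: 0.0
```

```bash
for z in 1; do python3 -m crank '[{"x":0,"y":0,"z":-0.1,"rx":0,"ry":0,"rz":0,"claw":0}]';python3 -m crank '[{"x":0,"y":0,"z":-0.1,"rx":0,"ry":0,"rz":0,"claw":0}]'; python3 -m crank '[{"x":0,"y":0,"z":-0.1,"rx":0,"ry":0,"rz":0,"claw":0}]'; done | egrep 'pos|force'
```

```text
tool_pos: [0.5388, -0.1378, -0.0298]
wrist_force: [-0.3, 0.9, -0.7]
grip_force: 0.0
tool_pos: [0.5389, -0.1379, -0.032]
wrist_force: [0.1, -0.3, -0.7]
grip_force: 0.0
tool_pos: [0.539, -0.1378, -0.0345]
wrist_force: [-0.4, 0.2, 0.4]
grip_force: 0.0
```

```bash
(python3 -m crank '[{"x":0,"y":0,"z":-0.1,"rx":0,"ry":0,"rz":0,"claw":0}]';python3 -m crank '[{"x":0,"y":0,"z":-0.1,"rx":0,"ry":0,"rz":0,"claw":0}]'; python3 -m crank '[{"x":0,"y":0,"z":-0.1,"rx":0,"ry":0,"rz":0,"claw":0}]') | egrep 'pos|force';python3 - <<'E'
from h import *
u=proj('scene',r.read_state()['tool_pos']);print(u-[260,200])
snap('scene','m4.png',(260,200,350,270),7)
E
```

```text
tool_pos: [0.5391, -0.1378, -0.0351]
wrist_force: [-13.7, 5.0, 49.2]
grip_force: 25.0
tool_pos: [0.5391, -0.1378, -0.0353]
wrist_force: [-20.3, 6.6, 78.7]
grip_force: 39.4
tool_pos: [0.5391, -0.1378, -0.0354]
wrist_force: [-29.9, 9.3, 107.5]
grip_force: 53.5
[42.39419228 56.70971063]
```

View pics/m4.png

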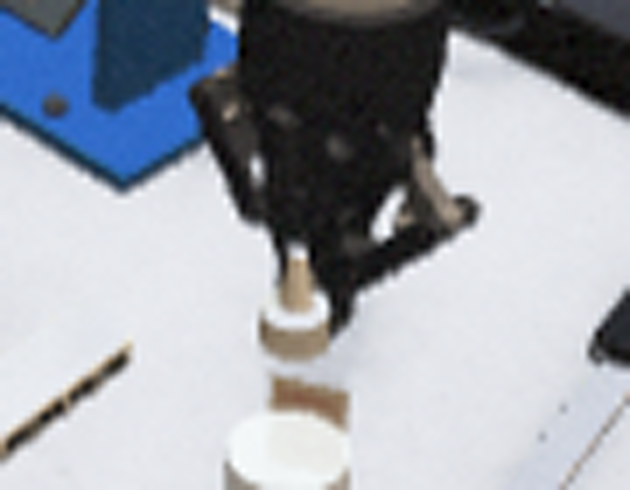

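```bash
python3 -m crank '[{"x":0,"y":0,"z":2,"rx":0,"ry":0,"rz":0,"claw":0},{"x":0,"y":0,"z":4,"rx":0,"ry":0,"rz":0,"claw":0.4},{"x":0,"y":0,"z":6,"rx":0,"ry":0,"rz":0,"claw":0.75},{"x":0,"y":0,"z":8,"rx":0,"ry":0,"rz":0,"claw":0.75},{"x":0,"y":0.5,"z":9,"rx":0,"ry":0,"rz":0,"claw":0.75},{"x":1.05,"y":2.2,"z":9,"rx":0,"ry":0,"rz":0,"claw":0.75},{"x":1.05,"y":2.95,"z":9,"rx":0,"ry":0,"rz":0,"claw":0.75},{"x":1.05,"y":2.95,"z":9,"rx":0,"ry":0,"rz":0,"claw":0.75}]'
python3 - <<'E'
from h import *
s=r.read_state();p=s['tool_pos']+[0,0,.035];print(s['tool_pos'],s['wrist_force'])
c='scene';im=eyes.get_image(c)[:,:,::-1];y=R.from_quat(s['tcp_rot']).as_matrix()[:,1]
u0=proj(c,p);x0,y0=int(u0[0])-40,int(u0[1])-45
v=cv2.resize(im[y0:y0+75,x0:x0+80],None,fx=8,fy=8,interpolation=cv2.INTER_CUBIC)
v=np.clip(v.astype(float)*1.8+20,0,255).astype(np.uint8)
for q,col in((p,(0,255,0)),(p+y*.032+[0,0,.009],(255,0,255)),(p-y*.032+[0,0,.009],(255,255,0)),(np.array([.564,-.064,.146]),(0,0,255))):
    q=proj(c,q);cv2.drawMarker(v,(int((q[0]-x0+.5)*8),int((q[1]-y0+.5)*8)),col,0,16,1)
cv2.imwrite('pics/m5.png',v)
E
```

```text
t: 9.35
tool_pos: [0.5658, -0.0598, 0.1831]
tcp_rot: [0.06, 0.998, 0.001, 0.0]
wrist_force: [-1.0, -0.3, -0.2]
finger_gap: 0.0642
grip_force: 0.0
[ 0.56581351 -0.05975731  0.18308155] [-0.95994005 -0.34784786 -0.24895335]
```

View pics/m5.png

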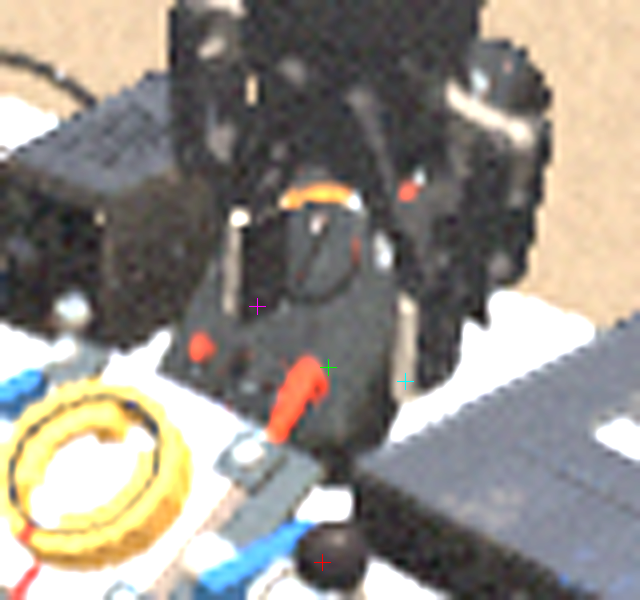

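```bash
python3 -m crank '[{"x":0,"y":-0.1,"z":-1.8,"rx":0,"ry":0,"rz":0,"claw":0.75},{"x":0,"y":-0.1,"z":-3,"rx":0,"ry":0,"rz":0,"claw":0.75},{"x":0,"y":-0.1,"z":-3.6,"rx":0,"ry":0,"rz":0,"claw":0.75},{"x":0,"y":-0.1,"z":-3.6,"rx":0,"ry":0,"rz":0,"claw":0.3},{"x":0,"y":-0.1,"z":-3.6,"rx":0,"ry":0,"rz":0,"claw":0.2},{"x":0,"y":-0.1,"z":-3.6,"rx":0,"ry":0,"rz":0,"claw":0.2},{"x":0,"y":-0.1,"z":-3.6,"rx":0,"ry":0,"rz":0,"claw":0.2}]'
```

```text
t: 10.1
tool_pos: [0.5665, -0.0643, 0.095]
tcp_rot: [0.062, 0.998, 0.002, 0.001]
wrist_force: [-0.9, 5.9, 2.0]
finger_gap: 0.0228
grip_force: 58.6
```

```bash
python3 -m crank '[{"x":0.24,"y":-0.03,"z":0.15,"rx":0,"ry":0,"rz":0,"claw":0.2},{"x":0.48,"y":-0.06,"z":0.29,"rx":0,"ry":0,"rz":0,"claw":0.2},{"x":0.94,"y":-0.11,"z":0.47,"rx":0,"ry":0,"rz":0,"claw":0.2},{"x":1.4,"y":-0.17,"z":0.58,"rx":0,"ry":0,"rz":0,"claw":0.2},{"x":1.8,"y":-0.21,"z":0.62,"rx":0,"ry":0,"rz":0,"claw":0.2},{"x":1.8,"y":-0.21,"z":0.62,"rx":0,"ry":0,"rz":0,"claw":0.2}]'
python3 - <<'E'
from h import *
s=r.read_state();print(s['wrist_force'],s['wrist_torque'])
for c in('scene','top'):
    eyes.get_image(c);places(c,['lever_ball','port_seat','port_notch','red_mark','trunnion_axis'])
E
```

```text
t: 10.7
tool_pos: [0.613, -0.0708, 0.1102]
tcp_rot: [0.062, 0.998, 0.001, 0.002]
wrist_force: [3.5, 4.9, -2.6]
finger_gap: 0.017
grip_force: 2.8
[ 3.5263037   4.93370747 -2.55729596] [ 1.03005935 -0.75154133 -0.10472979]
scene lever_ball [ 0.5923 -0.0654  0.1571] 0.57
scene port_seat [0.6212 0.0679 0.1125] 0.91
scene port_notch [0.6358 0.0635 0.1182] 0.8
scene red_mark [0.5807 0.08   0.0874] 0.72
scene trunnion_axis [ 0.6082 -0.0712  0.0791] 0.57
top port_seat [0.6145 0.0727 0.1137] 0.92
top port_seat [0.4972 0.1377 0.0397] 0.66
top port_notch [0.6354 0.066  0.122 ] 0.76
top red_mark [0.58   0.0744 0.0913] 0.86
```

```bash
python3 -m crank '[{"x":0,"y":0,"z":0,"rx":0,"ry":0,"rz":0,"claw":0.6},{"x":0,"y":0,"z":0,"rx":0,"ry":0,"rz":0,"claw":0.6},{"x":0,"y":0,"z":1.9,"rx":0,"ry":0,"rz":0,"claw":0.6},{"x":-1.6,"y":0.2,"z":1.9,"rx":0,"ry":0,"rz":0,"claw":0},{"x":-2.8,"y":0.3,"z":1.9,"rx":0,"ry":0,"rz":0,"claw":0},{"x":-2.8,"y":0.3,"z":0.8,"rx":0,"ry":0,"rz":0,"claw":0},{"x":-2.8,"y":0.3,"z":-0.1,"rx":0,"ry":0,"rz":0,"claw":0},{"x":-2.8,"y":0.3,"z":-0.1,"rx":0,"ry":0,"rz":0,"claw":0}]'
python3 - <<'E'
from h import *
eyes.get_image('scene');places('scene',['lever_ball','port_seat'])
eyes.get_image('top');places('top',['lever_ball','port_seat'])
E
```

```text
t: 12.1
tool_pos: [0.5378, -0.0649, 0.1044]
tcp_rot: [0.063, 0.998, -0.0, -0.002]
wrist_force: [-0.8, -0.1, -0.8]
finger_gap: 0.0002
grip_force: 0.0
scene lever_ball [ 0.5932 -0.065   0.1567] 0.95
scene lever_ball [0.7084 0.2898 0.0009] 0.33
scene port_seat [0.6178 0.0686 0.1162] 0.86
top port_seat [0.6155 0.0733 0.1154] 0.8
top port_seat [ 0.4313 -0.2015  0.0016] 0.32
```

```bash
python3 -m crank '[{"x":0.8,"y":-0.1,"z":0,"rx":0,"ry":0,"rz":0,"claw":0},{"x":0.9,"y":-0.1,"z":0,"rx":0,"ry":0,"rz":0,"claw":0}]'|egrep 'pos|wrist';(python3 -m crank '[{"x":0.15,"y":0,"z":0,"rx":0,"ry":0,"rz":0,"claw":0}]';python3 -m crank '[{"x":0.15,"y":0,"z":0,"rx":0,"ry":0,"rz":0,"claw":0}]';python3 -m crank '[{"x":0.15,"y":0,"z":0,"rx":0,"ry":0,"rz":0,"claw":0}]')|egrep 'pos|wrist'
```

```text
tool_pos: [0.5651, -0.067, 0.1072]
wrist_force: [-0.9, -0.2, -0.8]
tool_pos: [0.5667, -0.067, 0.1065]
wrist_force: [-0.5, 0.2, -0.2]
tool_pos: [0.5692, -0.0669, 0.1061]
wrist_force: [-5.0, -0.4, 3.8]
tool_pos: [0.5726, -0.0668, 0.106]
wrist_force: [-4.7, 0.5, 2.7]
```

```bash
python3 -m crank '[{"x":0.25,"y":0,"z":0,"rx":0,"ry":0,"rz":0,"claw":0},{"x":0.48,"y":0,"z":0,"rx":0,"ry":0,"rz":0,"claw":0},{"x":0.48,"y":0,"z":0,"rx":0,"ry":0,"rz":0,"claw":0}]'
python3 - <<'E'
from h import *
eyes.get_image('scene');places('scene',['lever_ball','port_seat','trunnion_axis'])
eyes.get_image('top');places('top',['port_seat','red_mark'])
E
```

```text
t: 13.2
tool_pos: [0.5871, -0.067, 0.1062]
tcp_rot: [0.063, 0.998, -0.0, 0.001]
wrist_force: [0.5, 0.4, -0.7]
finger_gap: -0.0
grip_force: 0.1
scene lever_ball [ 0.6117 -0.0687  0.1568] 0.64
scene port_seat [0.6261 0.0702 0.1133] 0.96
scene trunnion_axis [ 0.6072 -0.0708  0.0803] 0.97
top port_seat [0.6263 0.0702 0.1148] 0.79
top red_mark [0.5828 0.0753 0.0983] 0.93
```

```bash
python3 -m crank '[{"x":-0.5,"y":0,"z":0.3,"rx":0,"ry":0,"rz":0,"claw":0},{"x":-0.7,"y":0,"z":2.3,"rx":0,"ry":0,"rz":0,"claw":0},{"x":0,"y":1.5,"z":3,"rx":0,"ry":0,"rz":0,"claw":0},{"x":1,"y":3.5,"z":3,"rx":0,"ry":0,"rz":0,"claw":0},{"x":2,"y":5.5,"z":3,"rx":0,"ry":0,"rz":0,"claw":0},{"x":2.06,"y":7.5,"z":3,"rx":0,"ry":0,"rz":0,"claw":0},{"x":2.06,"y":9.25,"z":3,"rx":0,"ry":0,"rz":0,"claw":0},{"x":2.06,"y":9.25,"z":3,"rx":0,"ry":0,"rz":0,"claw":0}]'
python3 - <<'E'
from h import *
eyes.get_image('scene');places('scene',['pin_knob','lever_ball'])
E
```

```text
t: 14.35
tool_pos: [0.6355, 0.1745, 0.1809]
tcp_rot: [0.057, 0.998, 0.002, -0.001]
wrist_force: [-0.7, 0.5, -0.1]
finger_gap: -0.0002
grip_force: 0.0
scene pin_knob [0.6386 0.1684 0.1704] 0.54
scene lever_ball [ 0.6104 -0.0678  0.1551] 0.77
scene lever_ball [0.5112 0.2856 0.0028] 0.62
```

```bash
python3 -m crank '[{"x":0,"y":0,"z":0,"rx":0,"ry":0,"rz":0,"claw":0}]'|grep pos; python3 -m crank '[{"x":0.08,"y":0,"z":-0.8,"rx":0,"ry":0,"rz":0,"claw":0},{"x":0.08,"y":0,"z":-1.3,"rx":0,"ry":0,"rz":0,"claw":0},{"x":0.08,"y":0,"z":-1.3,"rx":0,"ry":0,"rz":0,"claw":0}]'
```

```text
tool_pos: [0.6373, 0.1618, 0.1816]
t: 14.9
tool_pos: [0.6379, 0.1624, 0.1466]
tcp_rot: [0.064, 0.998, -0.001, -0.002]
wrist_force: [-0.0, -0.4, -0.1]
finger_gap: -0.0002
grip_force: 0.0
```

```bash
(python3 -m crank '[{"x":0,"y":0,"z":-0.2,"rx":0,"ry":0,"rz":0,"claw":0},{"x":0,"y":0,"z":-0.35,"rx":0,"ry":0,"rz":0,"claw":0}]';python3 -m crank '[{"x":0,"y":0,"z":-0.1,"rx":0,"ry":0,"rz":0,"claw":0}]';python3 -m crank '[{"x":0,"y":0,"z":-0.1,"rx":0,"ry":0,"rz":0,"claw":0}]';python3 -m crank '[{"x":0,"y":0,"z":-0.1,"rx":0,"ry":0,"rz":0,"claw":0}]')|egrep 'pos|wrist'
```

```text
tool_pos: [0.6398, 0.1641, 0.1402]
wrist_force: [-1.4, 0.7, 1.6]
tool_pos: [0.6395, 0.1643, 0.1375]
wrist_force: [0.9, 0.2, 1.0]
tool_pos: [0.6396, 0.1644, 0.1352]
wrist_force: [-0.9, -0.9, 2.6]
tool_pos: [0.6396, 0.1644, 0.1327]
wrist_force: [-1.1, -1.2, 2.0]
```

```bash
(python3 -m crank '[{"x":0,"y":0,"z":-0.12,"rx":0,"ry":0,"rz":0,"claw":0},{"x":0,"y":0,"z":-0.2,"rx":0,"ry":0,"rz":0,"claw":0}]';python3 -m crank '[{"x":0,"y":0,"z":-0.1,"rx":0,"ry":0,"rz":0,"claw":0}]';python3 -m crank '[{"x":0,"y":0,"z":-0.06,"rx":0,"ry":0,"rz":0,"claw":0}]';python3 -m crank '[{"x":0,"y":0,"z":-0.04,"rx":0,"ry":0,"rz":0,"claw":0}]')|egrep 'pos|wrist'
```

```text
tool_pos: [0.6395, 0.1644, 0.1273]
wrist_force: [-0.4, -0.1, 2.1]
tool_pos: [0.6397, 0.1644, 0.1251]
wrist_force: [-1.1, -2.2, 8.9]
tool_pos: [0.6398, 0.1644, 0.1241]
wrist_force: [-2.6, -0.8, 10.1]
tool_pos: [0.6398, 0.1644, 0.1233]
wrist_force: [-3.1, -0.5, 8.4]
```

```bash
(python3 -m crank '[{"x":0,"y":0,"z":-0.03,"rx":0,"ry":0,"rz":0,"claw":0}]';python3 -m crank '[{"x":0,"y":0,"z":-0.03,"rx":0,"ry":0,"rz":0,"claw":0}]')|egrep 'pos|wrist'
```

```text
tool_pos: [0.6399, 0.1644, 0.1229]
wrist_force: [-4.2, -2.1, 13.1]
tool_pos: [0.6399, 0.1645, 0.1226]
wrist_force: [-5.6, -1.3, 16.9]
```

```bash
(python3 -m crank '[{"x":0,"y":0,"z":-0.03,"rx":0,"ry":0,"rz":0,"claw":0}]';python3 -m crank '[{"x":0,"y":0,"z":-0.02,"rx":0,"ry":0,"rz":0,"claw":0}]')|egrep 'pos|wrist'
```

```text
tool_pos: [0.64, 0.1645, 0.1225]
wrist_force: [-6.8, -1.0, 19.5]
tool_pos: [0.6401, 0.1645, 0.1225]
wrist_force: [-8.9, -2.1, 23.0]
```

```bash
(python3 -m crank '[{"x":0,"y":0,"z":-0.04,"rx":0,"ry":0,"rz":0,"claw":0}]';python3 -m crank '[{"x":0,"y":0,"z":1,"rx":0,"ry":0,"rz":0,"claw":0},{"x":-0.5,"y":0,"z":2.5,"rx":0,"ry":0,"rz":0,"claw":0.6},{"x":-2,"y":0.3,"z":3,"rx":0,"ry":0,"rz":1,"claw":0.6},{"x":-4,"y":0.6,"z":3,"rx":0,"ry":0,"rz":2,"claw":0.6},{"x":-6,"y":1,"z":3,"rx":0,"ry":0,"rz":3,"claw":0.6},{"x":-7,"y":1,"z":3,"rx":0,"ry":0,"rz":4,"claw":0.6}]')|egrep 't:|pos|wrist|rot'
python3 - <<'E'
from h import *
A={}
for i in range(2):
  for c in('scene','top'):
    eyes.get_image(c)
    for k in['port_seat','pin_knob','port_notch','jig','lever_ball','elbow_head','elbow_foot','elbow_outlet']:
        if i and k in('jig','lever_ball'): continue
        for d in nets.place_of(k,c)[:1]:
            if d['confidence']>.4: A.setdefault(k,[]).append((c[0],*np.round(d['xyz'],4)))
for k in A: print(k,*A[k],sep='\n  ')
print(r.read_state()['t'])
E
```

```text
t: 16.4
tool_pos: [0.6402, 0.1646, 0.1224]
tcp_rot: [0.063, 0.998, 0.001, 0.001]
wrist_force: [-11.0, -3.1, 31.4]
t: 17.0
tool_pos: [0.4604, 0.1909, 0.1933]
tcp_rot: [-0.219, 0.976, 0.001, -0.001]
wrist_force: [-0.1, -0.1, 0.6]
port_seat
  ('s', np.float64(0.6283), np.float64(0.0636), np.float64(0.1121))
  ('t', np.float64(0.6233), np.float64(0.0701), np.float64(0.116))
  ('s', np.float64(0.6251), np.float64(0.0692), np.float64(0.1123))
  ('t', np.float64(0.6228), np.float64(0.0714), np.float64(0.116))
pin_knob
  ('s', np.float64(0.6396), np.float64(0.1657), np.float64(0.1575))
  ('t', np.float64(0.6394), np.float64(0.168), np.float64(0.1599))
  ('s', np.float64(0.6378), np.float64(0.1643), np.float64(0.1578))
  ('t', np.float64(0.5841), np.float64(0.0734), np.float64(0.0992))
port_notch
  ('s', np.float64(0.6409), np.float64(0.0636), np.float64(0.1149))
  ('t', np.float64(0.6465), np.float64(0.0631), np.float64(0.1154))
  ('s', np.float64(0.6435), np.float64(0.0604), np.float64(0.1126))
  ('t', np.float64(0.6462), np.float64(0.0639), np.float64(0.1176))
jig
  ('s', np.float64(0.6264
[... 413 characters left out ...]
, np.float64(0.451), np.float64(0.1897), np.float64(0.0747))
  ('t', np.float64(0.4562), np.float64(0.1898), np.float64(0.0681))
elbow_foot
  ('s', np.float64(0.4531), np.float64(0.1911), np.float64(0.0011))
  ('t', np.float64(0.4485), np.float64(0.1856), np.float64(0.0009))
  ('s', np.float64(0.4505), np.float64(0.1898), np.float64(0.0014))
  ('t', np.float64(0.6389), np.float64(0.1633), np.float64(0.1602))
elbow_outlet
  ('s', np.float64(0.4921), np.float64(0.1393), np.float64(0.0405))
  ('t', np.float64(0.4945), np.float64(0.1338), np.float64(0.0401))
  ('s', np.float64(0.493), np.float64(0.1372), np.float64(0.0377))
  ('t', np.float64(0.4951), np.float64(0.1344), np.float64(0.0384))
18.6
```

```bash
python3 -m crank '[{"x":0,"y":0,"z":-1,"rx":0,"ry":0,"rz":0.8,"claw":0.7},{"x":0,"y":0,"z":-2,"rx":0,"ry":0,"rz":1.6,"claw":0.7},{"x":0,"y":0,"z":-2,"rx":0,"ry":0,"rz":1.6,"claw":0.7}]'; python3 -c "
from h import *
y=R.from_quat(r.read_state()['tcp_rot']).as_matrix()[:,1];print(np.degrees(np.arctan2(y[1],y[0])),r.read_state()['joints'])"
```

```text
t: 18.9
tool_pos: [0.4622, 0.1884, 0.1411]
tcp_rot: [-0.323, 0.946, -0.001, -0.003]
wrist_force: [0.0, 0.6, -0.8]
finger_gap: 0.0596
grip_force: 0.0
127.6729001635587 [-0.68882703  0.25866927  0.20745819  2.03262279 -0.06914406  0.86256044
  1.7855534 ]
```

```bash
python3 -m crank '[{"x":-0.4,"y":0,"z":-1,"rx":0,"ry":0,"rz":0,"claw":0.7},{"x":-0.4,"y":0,"z":-2.5,"rx":0,"ry":0,"rz":0,"claw":0.7},{"x":-0.4,"y":0,"z":-4,"rx":0,"ry":0,"rz":0,"claw":0.7},{"x":-0.4,"y":0,"z":-4.8,"rx":0,"ry":0,"rz":0,"claw":0.7},{"x":-0.4,"y":0,"z":-4.8,"rx":0,"ry":0,"rz":0,"claw":0.7},{"x":-0.4,"y":0,"z":-4.8,"rx":0,"ry":0,"rz":0,"claw":0.2},{"x":-0.4,"y":0,"z":-4.8,"rx":0,"ry":0,"rz":0,"claw":0.2},{"x":-0.4,"y":0,"z":-4.8,"rx":0,"ry":0,"rz":0,"claw":0.2}]'
```

```text
t: 19.7
tool_pos: [0.4556, 0.1905, 0.0253]
tcp_rot: [-0.322, 0.947, 0.001, 0.001]
wrist_force: [-0.1, -0.2, 5.2]
finger_gap: 0.0231
grip_force: 58.5
```

```bash
python3 -m crank '[{"x":0,"y":0,"z":0,"rx":0,"ry":0,"rz":0,"claw":0.7},{"x":0,"y":0,"z":0.1,"rx":0,"ry":0,"rz":0,"claw":0.7},{"x":0,"y":0,"z":0.3,"rx":0,"ry":0,"rz":-1,"claw":0.7},{"x":0,"y":0,"z":0.3,"rx":0,"ry":0,"rz":-2,"claw":0.7},{"x":0,"y":0,"z":0.3,"rx":0,"ry":0,"rz":-3,"claw":0.7},{"x":0,"y":0,"z":0.3,"rx":0,"ry":0,"rz":-4,"claw":0.7},{"x":0,"y":0,"z":0.3,"rx":0,"ry":0,"rz":-5,"claw":0.7},{"x":0,"y":0,"z":0.3,"rx":0,"ry":0,"rz":-6,"claw":0.7}]' | egrep 'pos|wrist'; python3 -m crank '[{"x":0,"y":0,"z":0,"rx":0,"ry":0,"rz":-1,"claw":0.7},{"x":0,"y":0,"z":0,"rx":0,"ry":0,"rz":-2,"claw":0.7},{"x":0,"y":0,"z":0,"rx":0,"ry":0,"rz":-3,"claw":0.7},{"x":0,"y":0,"z":0,"rx":0,"ry":0,"rz":-4,"claw":0.7},{"x":0,"y":0,"z":0,"rx":0,"ry":0,"rz":-5.25,"claw":0.7},{"x":0,"y":0,"z":0,"rx":0,"ry":0,"rz":-5.25,"claw":0.7},{"x":0,"y":0,"z":0,"rx":0,"ry":0,"rz":-5.25,"claw":0.7}]'; python3 -c "
from h import *
y=R.from_quat(r.read_state()['tcp_rot']).as_matrix()[:,1];print(np.degrees(np.arctan2(y[1],y[0])),r.read_state()['joints'])"
```

```text
tool_pos: [0.4544, 0.1894, 0.0314]
wrist_force: [0.2, -0.2, 0.6]
t: 21.2
tool_pos: [0.4544, 0.1895, 0.0312]
tcp_rot: [0.44, 0.898, -0.0, 0.0]
wrist_force: [0.7, -0.7, -0.2]
finger_gap: 0.0603
grip_force: 0.0
37.77986651394178 [-0.99300962  0.48370878  0.59044848  2.14947218 -0.45423337  0.63065393
  0.57749932]
```

```bash
python3 -m crank '[{"x":0,"y":0,"z":-0.35,"rx":0,"ry":0,"rz":0,"claw":0.7},{"x":0,"y":0,"z":-0.35,"rx":0,"ry":0,"rz":0,"claw":0.2},{"x":0,"y":0,"z":-0.35,"rx":0,"ry":0,"rz":0,"claw":0.2},{"x":0,"y":0,"z":-0.35,"rx":0,"ry":0,"rz":0,"claw":0.2},{"x":0,"y":0,"z":-0.35,"rx":0,"ry":0,"rz":0,"claw":0.2},{"x":0,"y":0,"z":-0.35,"rx":0,"ry":0,"rz":0,"claw":0.2}]'
python3 -m crank '[{"x":0,"y":0,"z":1,"rx":0,"ry":0,"rz":0,"claw":0.2},{"x":0,"y":0,"z":3,"rx":0,"ry":0,"rz":-1,"claw":0.2},{"x":0,"y":0,"z":5,"rx":0,"ry":0,"rz":-2,"claw":0.2},{"x":0,"y":0,"z":6.4,"rx":0,"ry":0,"rz":-3,"claw":0.2},{"x":1,"y":-0.6,"z":6.4,"rx":0,"ry":0,"rz":-4,"claw":0.2},{"x":2.5,"y":-1.8,"z":6.4,"rx":0,"ry":0,"rz":-5,"claw":0.2},{"x":4,"y":-2.9,"z":6.4,"rx":0,"ry":0,"rz":-6,"claw":0.2},{"x":5,"y":-3.6,"z":6.4,"rx":0,"ry":0,"rz":-7,"claw":0.2}]'
```

```text
t: 21.8
tool_pos: [0.4543, 0.1892, 0.0223]
tcp_rot: [0.441, 0.897, -0.0, -0.0]
wrist_force: [-0.1, -0.2, -0.8]
finger_gap: 0.0234
grip_force: 58.7
t: 22.6
tool_pos: [0.5812, 0.0972, 0.1825]
tcp_rot: [0.813, 0.582, 0.0, 0.001]
wrist_force: [0.4, 0.1, -3.0]
finger_gap: 0.0232
grip_force: 60.0
```

```bash
python3 -m crank '[{"x":1.7,"y":-1,"z":0,"rx":0,"ry":0,"rz":-0.5,"claw":0.2},{"x":1.7,"y":-1,"z":-0.5,"rx":0,"ry":0,"rz":-0.5,"claw":0.2},{"x":1.7,"y":-1,"z":-0.5,"rx":0,"ry":0,"rz":-0.5,"claw":0.2},{"x":1.7,"y":-1,"z":-0.5,"rx":0,"ry":0,"rz":-0.5,"claw":0.2}]'
python3 - <<'E'
from h import *
s=r.read_state();y=R.from_quat(s['tcp_rot']).as_matrix()[:,1];print(np.degrees(np.arctan2(y[1],y[0])),s['joints'],s['tool_pos'],s['wrist_torque'])
for i in range(2):
    eyes.get_image('scene');places('scene',['elbow_head','elbow_foot','port_seat','elbow_outlet','port_notch'])
E
```

```text
t: 23.0
tool_pos: [0.6207, 0.0751, 0.1692]
tcp_rot: [0.831, 0.557, -0.001, -0.001]
wrist_force: [0.3, -0.7, -2.1]
finger_gap: 0.0229
grip_force: 60.7
-22.337462043973932 [-0.87258894  0.59097121  0.95296005  1.75008488 -0.53865374  1.08856357
 -0.12805416] [0.62072359 0.07513246 0.16920084] [ 0.04788182 -0.04684895  0.06440212]
scene elbow_head [0.6227 0.0779 0.22  ] 0.65
scene elbow_foot [0.62   0.0766 0.1454] 0.71
scene elbow_foot [0.5943 0.012  0.1862] 0.62
scene port_seat [0.6281 0.0665 0.1145] 0.65
scene elbow_outlet [0.595  0.0129 0.1842] 0.92
scene port_notch [0.6397 0.0573 0.114 ] 0.85
scene port_notch [ 0.6116 -0.0696  0.1566] 0.74
scene elbow_head [0.4347 0.0222 0.0013] 0.65
scene elbow_foot [0.624  0.0789 0.1453] 0.94
scene port_seat [ 0.512   0.2865 -0.001 ] 0.64
scene port_seat [0.6248 0.0684 0.1128] 0.6
scene elbow_outlet [0.5971 0.0151 0.186 ] 0.84
scene elbow_outlet [ 0.6114 -0.0673  0.1557] 0.74
scene port_notch [0.6443 0.0602 0.1148] 0.96
```

```bash
python3 -m crank '[{"x":0.15,"y":-0.2,"z":-0.6,"rx":0,"ry":0,"rz":0,"claw":0.2},{"x":0.15,"y":-0.2,"z":-1,"rx":0,"ry":0,"rz":0,"claw":0.2},{"x":0.15,"y":-0.2,"z":-1,"rx":0,"ry":0,"rz":0,"claw":0.2}]'
python3 - <<'E'
from h import *
im=eyes.get_image('scene')[:,:,::-1]
v=cv2.resize(im[120:190,235:315],None,fx=9,fy=9,interpolation=cv2.INTER_CUBIC);cv2.imwrite('pics/m6.png',v)
for k in('elbow_foot','elbow_head','elbow_outlet','port_seat'): places('scene',[k])
places('top',[]);eyes.get_image('top');places('top',['elbow_outlet','elbow_foot','port_seat'])
E
```

```text
t: 23.9
tool_pos: [0.6241, 0.0691, 0.1424]
tcp_rot: [0.831, 0.556, -0.002, -0.001]
wrist_force: [-0.4, 0.1, -3.1]
finger_gap: 0.0233
grip_force: 60.8
scene elbow_foot [0.6231 0.0735 0.1194] 0.65
scene elbow_head [0.6242 0.0745 0.1927] 0.75
scene elbow_outlet [0.596  0.0109 0.1607] 0.81
scene port_seat [0.6257 0.0687 0.1154] 0.9
top elbow_outlet [0.5998 0.0054 0.1644] 0.47
top elbow_foot [0.6243 0.0696 0.1235] 0.71
top port_seat [0.6245 0.0726 0.1165] 0.96
```

View pics/m6.png

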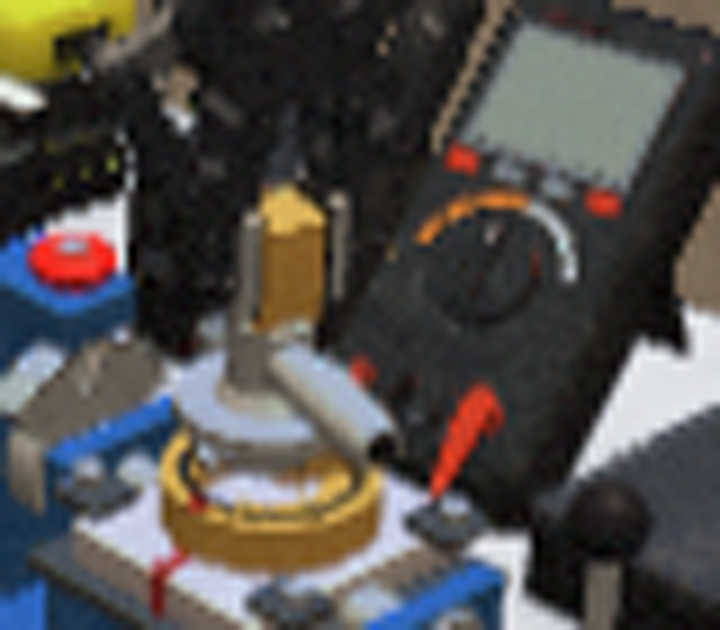

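```bash
(python3 -m crank '[{"x":0.06,"y":-0.04,"z":-0.15,"rx":0,"ry":0,"rz":0,"claw":0.2},{"x":0.06,"y":-0.04,"z":-0.2,"rx":0,"ry":0,"rz":0,"claw":0.2}]';python3 -m crank '[{"x":0,"y":0,"z":-0.08,"rx":0,"ry":0,"rz":0,"claw":0.2}]';python3 -m crank '[{"x":0,"y":0,"z":-0.06,"rx":0,"ry":0,"rz":0,"claw":0.2}]')|egrep 'pos|wrist'; python3 -c "
from h import *
print(r.read_state()['wrist_torque'])"
```

```text
tool_pos: [0.6271, 0.0683, 0.1396]
wrist_force: [-0.9, 0.3, -2.4]
tool_pos: [0.6271, 0.0684, 0.1377]
wrist_force: [-0.9, 0.6, -2.7]
tool_pos: [0.627, 0.0684, 0.1361]
wrist_force: [0.4, -0.6, -2.4]
[-0.01229373 -0.01491047  0.01103268]
```

```bash
(python3 -m crank '[{"x":0,"y":0,"z":-0.06,"rx":0,"ry":0,"rz":0,"claw":0.2}]';python3 -m crank '[{"x":0,"y":0,"z":-0.06,"rx":0,"ry":0,"rz":0,"claw":0.2}]')|egrep 'pos|wrist'; python3 -c "
from h import *
print(r.read_state()['wrist_torque'])"
```

```text
tool_pos: [0.6271, 0.0684, 0.1347]
wrist_force: [-0.4, -0.3, -2.4]
tool_pos: [0.6271, 0.0684, 0.1332]
wrist_force: [0.2, -0.2, -2.2]
[ 0.01504054 -0.01227613 -0.03499402]
```

Still free below the lip, so I continue down.

```bash
(python3 -m crank '[{"x":0,"y":0,"z":-0.06,"rx":0,"ry":0,"rz":0,"claw":0.2}]';python3 -m crank '[{"x":0,"y":0,"z":-0.06,"rx":0,"ry":0,"rz":0,"claw":0.2}]';python3 -m crank '[{"x":0,"y":0,"z":-0.06,"rx":0,"ry":0,"rz":0,"claw":0.2}]';python3 -m crank '[{"x":0,"y":0,"z":-0.06,"rx":0,"ry":0,"rz":0,"claw":0.2}]')|egrep 'pos|wrist'; python3 -c "
from h import *
print(r.read_state()['wrist_torque'])"
```

```text
tool_pos: [0.6271, 0.0685, 0.1318]
wrist_force: [1.2, -0.6, -1.9]
tool_pos: [0.6271, 0.0685, 0.1303]
wrist_force: [-0.3, -0.8, -2.6]
tool_pos: [0.6271, 0.0684, 0.1288]
wrist_force: [-0.1, -0.2, -3.7]
tool_pos: [0.6272, 0.0685, 0.1273]
wrist_force: [-0.3, 0.1, -2.6]
[0.01618609 0.03418701 0.0428856 ]
```

```bash
(python3 -m crank '[{"x":0,"y":0,"z":-0.06,"rx":0,"ry":0,"rz":0,"claw":0.2}]';python3 -m crank '[{"x":0,"y":0,"z":-0.06,"rx":0,"ry":0,"rz":0,"claw":0.2}]';python3 -m crank '[{"x":0,"y":0,"z":-0.04,"rx":0,"ry":0,"rz":0,"claw":0.2}]')|egrep 'pos|wrist'; python3 -c "
from h import *
print(r.read_state()['wrist_torque'])"
```

```text
tool_pos: [0.6271, 0.0684, 0.1258]
wrist_force: [-0.1, 0.0, -2.6]
tool_pos: [0.6272, 0.0684, 0.1243]
wrist_force: [-0.5, -0.2, -2.2]
tool_pos: [0.6271, 0.0684, 0.1232]
wrist_force: [-0.3, 0.1, -3.2]
[ 0.01776039 -0.01098963 -0.0156746 ]
```

```bash
(python3 -m crank '[{"x":0,"y":0,"z":-0.03,"rx":0,"ry":0,"rz":0,"claw":0.2}]';python3 -m crank '[{"x":0,"y":0,"z":-0.02,"rx":0,"ry":0,"rz":0,"claw":0.2}]')|egrep 'pos|wrist'
```

```text
tool_pos: [0.6271, 0.0684, 0.1227]
wrist_force: [-0.6, 0.4, 1.1]
tool_pos: [0.6272, 0.0684, 0.1225]
wrist_force: [-2.3, 1.8, 3.3]
```

```bash
python3 -m crank '[{"x":0,"y":0,"z":0,"rx":0,"ry":0,"rz":-0.8,"claw":0.2},{"x":0,"y":0,"z":0,"rx":0,"ry":0,"rz":-1.7,"claw":0.2},{"x":0,"y":0,"z":0,"rx":0,"ry":0,"rz":-2.6,"claw":0.2},{"x":0,"y":0,"z":0,"rx":0,"ry":0,"rz":-3.5,"claw":0.2},{"x":0,"y":0,"z":0,"rx":0,"ry":0,"rz":-4.4,"claw":0.2},{"x":0,"y":0,"z":0,"rx":0,"ry":0,"rz":-5.3,"claw":0.2},{"x":0,"y":0,"z":0,"rx":0,"ry":0,"rz":-6,"claw":0.2},{"x":0,"y":0,"z":0,"rx":0,"ry":0,"rz":-6,"claw":0.2}]'; cat >> h.py <<'E'
def st():
    s=r.read_state();y=R.from_quat(s['tcp_rot']).as_matrix()[:,1];print('yaw',round(np.degrees(np.arctan2(y[1],y[0])),2),'tq',s['wrist_torque'].round(3),'F',s['wrist_force'].round(1),'j7',round(s['joints'][6],2))
E
python3 -c "
from h import *
st()
eyes.get_image('scene');places('scene',['elbow_outlet','elbow_head'])
eyes.get_image('top');places('top',['elbow_outlet'])"
```

```text
t: 26.65
tool_pos: [0.6264, 0.0689, 0.1224]
tcp_rot: [0.986, 0.169, -0.001, -0.0]
wrist_force: [-4.5, 2.0, 4.3]
finger_gap: 0.023
grip_force: 61.9
yaw -70.49 tq [ 0.203  1.208 -0.07 ] F [-4.5  2.   4.3] j7 -0.77
scene elbow_outlet [0.5619 0.047  0.1381] 0.57
scene elbow_head [0.6263 0.071  0.1734] 0.59
top elbow_outlet [0.5653 0.0476 0.1406] 0.68
top elbow_outlet [0.6456 0.0607 0.1184] 0.49
```

```bash
python3 -m crank '[{"x":0,"y":0,"z":0,"rx":0,"ry":0,"rz":-0.7,"claw":0.2},{"x":0,"y":0,"z":-0.01,"rx":0,"ry":0,"rz":-1.4,"claw":0.2},{"x":0,"y":0,"z":-0.02,"rx":0,"ry":0,"rz":-2,"claw":0.2},{"x":0,"y":0,"z":-0.02,"rx":0,"ry":0,"rz":-2.5,"claw":0.2},{"x":0,"y":0,"z":-0.02,"rx":0,"ry":0,"rz":-2.5,"claw":0.2}]'|grep pos; python3 -c "
from h import *
st()"; python3 -m crank '[{"x":0,"y":0,"z":-0.01,"rx":0,"ry":0,"rz":-0.4,"claw":0.2},{"x":0,"y":0,"z":-0.01,"rx":0,"ry":0,"rz":-0.85,"claw":0.2},{"x":0,"y":0,"z":-0.01,"rx":0,"ry":0,"rz":-0.85,"claw":0.2}]'|grep pos
python3 -c "
from h import *
st()
for i in (1,2):
  for c in('scene','top'):
    eyes.get_image(c);places(c,['elbow_outlet','elbow_head','red_mark'])"
```

```text
tool_pos: [0.6264, 0.0688, 0.1219]
yaw -90.43 tq [ 0.244  1.439 -0.044] F [-6.   1.7  4.9] j7 -1.07
tool_pos: [0.6264, 0.0688, 0.1217]
yaw -97.21 tq [ 0.209  1.404 -0.002] F [-5.1  2.9  5. ] j7 -1.17
scene elbow_outlet [0.5585 0.0787 0.1352] 0.66
scene elbow_outlet [0.5854 0.0762 0.0985] 0.42
scene elbow_head [0.6287 0.0707 0.1743] 0.58
scene red_mark [0.5838 0.0799 0.0959] 0.72
top elbow_outlet [0.5632 0.0793 0.1397] 0.43
top elbow_head [0.6304 0.0688 0.17  ] 0.45
top elbow_head [ 0.4382 -0.0795 -0.0005] 0.26
top red_mark [0.5831 0.0728 0.0989] 0.69
top red_mark [ 0.6093 -0.0685  0.0815] 0.62
scene elbow_outlet [0.6266 0.0727 0.1712] 0.7
scene elbow_outlet [0.5586 0.0794 0.1378] 0.61
scene elbow_head [0.6284 0.068  0.1746] 0.61
scene red_mark [0.5865 0.0785 0.0976] 0.87
top elbow_outlet [0.5596 0.0789 0.1371] 0.68
top elbow_head [0.628  0.0671 0.1676] 0.64
top red_mark [0.5818 0.0748 0.0975] 0.58
```

```bash
python3 -m crank '[{"x":0,"y":0,"z":0,"rx":0,"ry":0,"rz":0.0,"claw":0.2}]'|grep pos; python3 -c "
from h import *
st();print(r.read_state()['joint_torque'].round(3))"; python3 -m crank '[{"x":0,"y":0,"z":0,"rx":0,"ry":0,"rz":-0.25,"claw":0.2},{"x":0,"y":0,"z":0,"rx":0,"ry":0,"rz":-0.25,"claw":0.2}]'|grep pos; python3 -c "
from h import *
st();print(r.read_state()['joint_torque'].round(3))"
```

```text
tool_pos: [0.6264, 0.0689, 0.1217]
yaw -97.14 tq [ 0.138  1.367 -0.082] F [-5.3  2.2  4.5] j7 -1.16
[  1.633 -49.939  22.008 -19.806  -0.516  -1.834   0.108]
tool_pos: [0.6263, 0.0689, 0.1216]
yaw -99.15 tq [0.219 1.437 0.126] F [-5.3  2.1  4.6] j7 -1.19
[  1.852 -49.919  22.351 -19.594  -0.68   -1.878  -0.34 ]
```

```bash
python3 -m crank '[{"x":0,"y":0,"z":0.05,"rx":0,"ry":0,"rz":0,"claw":0.4},{"x":0,"y":0,"z":0.1,"rx":0,"ry":0,"rz":0,"claw":0.7},{"x":0,"y":0,"z":0.2,"rx":0,"ry":0,"rz":0,"claw":0.7},{"x":0,"y":0,"z":0.3,"rx":0,"ry":0,"rz":0,"claw":0.7},{"x":0,"y":0,"z":2,"rx":0,"ry":0,"rz":0,"claw":0.7},{"x":0,"y":0,"z":4,"rx":0,"ry":0,"rz":0,"claw":0.7},{"x":-1.5,"y":0,"z":5,"rx":0,"ry":0,"rz":0,"claw":0.7},{"x":-3.5,"y":0,"z":5,"rx":0,"ry":0,"rz":0,"claw":0.7}]'
python3 - <<'E'
from h import *
A={}
for i in range(3):
  for c in('scene','top'):
    im=eyes.get_image(c)
    if i==0: 
        v=cv2.resize(im[120:190,235:325,::-1] if c=='scene' else im[130:200,190:305,::-1],(540,420) if c=='scene' else (690,420),interpolation=cv2.INTER_CUBIC); A[c]=v
    o=places(c,['elbow_outlet','elbow_head','elbow_foot','red_mark'])
a=cv2.resize(A['scene'],(400,311));b=cv2.resize(A['top'],(400,243));cv2.imwrite('pics/m7.png',np.vstack([a,b]))
print(r.read_state()['t'])
E
```

```text
t: 29.6
tool_pos: [0.5426, 0.0667, 0.2501]
tcp_rot: [0.997, -0.081, 0.004, 0.001]
wrist_force: [-1.4, 0.1, 2.6]
finger_gap: 0.0596
grip_force: 0.0
scene elbow_outlet [0.5573 0.0845 0.1382] 0.63
scene elbow_head [0.6285 0.0683 0.1741] 0.66
scene elbow_foot [0.6266 0.0712 0.0986] 0.75
scene red_mark [0.5848 0.0762 0.0978] 0.62
top elbow_outlet [0.6268 0.0722 0.1161] 0.65
top elbow_foot [ 0.5139  0.2843 -0.0007] 0.68
top elbow_foot [ 0.4325  0.023  -0.0049] 0.62
scene elbow_outlet [0.5577 0.0829 0.1373] 0.88
scene elbow_outlet [0.6277 0.0688 0.0973] 0.43
scene elbow_head [0.6286 0.0695 0.1722] 0.85
scene elbow_foot [0.6294 0.0693 0.1004] 0.78
scene elbow_foot [0.6265 0.069  0.1134] 0.71
scene red_mark [0.5843 0.0793 0.0958] 0.8
scene red_mark [ 0.4414 -0.0806 -0.0065] 0.21
scene elbow_outlet [0.5603 0.0831 0.1367] 0.97
scene elbow_outlet [0.6403 0.0609 0.1147] 0.42
scene elbow_head [0.6268 0.0692 0.1708] 0.58
scene elbow_foot [0.6283 0.0677 0.0993] 0.61
scene red_mark [0.5848 0.0747 0.0964] 0.65
top elbow_head [ 0.6051 -0.069   0.1573] 0.62
31.1
```

View pics/m7.png

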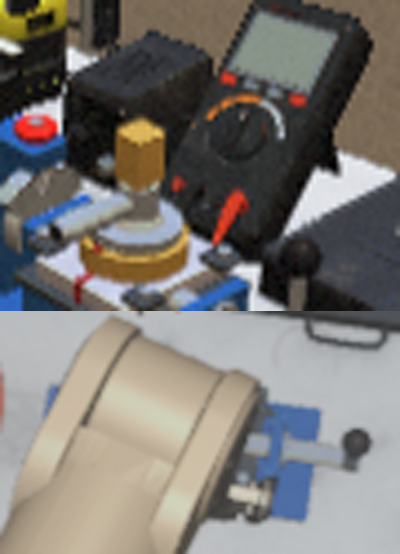

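The elbow is seated at head height 0.172. Its outlet lies along the red mark to within about 2°, the pin is home, and the arm is clear.

```bash
python3 -c "
from h import *
eyes.get_image('scene');places('scene',['pin_knob','lever_ball'])
print(r.read_state()['dq'].round(3),r.close_job())"
```

```text
scene pin_knob [0.6387 0.1647 0.1573] 0.47
scene lever_ball [ 0.6103 -0.0701  0.155 ] 0.75
the job is handed in; nothing more can be done
[ 0.001 -0.001  0.    -0.001  0.    -0.001  0.   ] None
```

The job is handed in: cradle level, index pin fully home, elbow seated and screwed about 77° clockwise with its outlet within about 2° of the red mark; the last torque reading was about 0.13 N m, below the 0.2–0.5 N m you gave, so tightness is less certain, and a fingertip pressed the desk at 107 N while I was finding the height error.

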